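# Release the label printer's flat battery with the release pin and put it on charge

### The arm

A 7-joint arm with a two-finger parallel gripper is mounted at the origin on a cart in front of the work surface, level with it; the furniture and walls round the work are solid. World frame = base frame: x ahead of the robot, y to its left, z up, the work surface at z = 0. Lengths are in mm, angles in rad, forces in N, time in s.
With the tool pointing down it reaches from about 350 to 900 mm from the base axis. Payload 8.1 kg.
Tool frame: the origin (TCP) lies on the centre line of the jaws, within the pads' length; the fingertips stand 14 mm ahead of it and the grasp point (between the pads) lies 5 mm behind it; y points along the fingers, x is the direction in which the jaws open and shut, and the axes are right-handed (so a half turn about y gives the same grasp; the last joint's range is limited). The gripper opens to 85 mm and grips with 20 to 120 N. Pads are 22 mm wide; open, the fingers measure 114 mm over their backs; the gripper's body (76 mm by 85 mm) begins 54 mm behind the grasp point. The pads swing forward as they close: fully open they stand 13 mm farther back than shut.
Start: joints at [1.183, 0.434, 0.025, 1.573, -0.012, 1.134, -0.075], TCP at [175.579, -599.844, 245.323] pointing down, gripper open.
Joint ranges: [-2.62, 2.62], [-0.44, 2.09], [-1.27, 1.32], [0.08, 2.57], [-1.32, 4.46], [0.12, 2], [-2.74, 2.74]. Speed limits (rad/s): [2.22, 2.22, 3.01, 3.01, 3.14, 3.14, 3.14].

### API

Orientations are given as a unit quaternion [x, y, z, w].
In Python, from rig import bot gives the robot as it stands. The module is installed in compiled form; this text tells all that it offers.
- The arm moves only by the tool drive_tool, never from a script. Its argument "motion" is one flat list of numbers, 7 for each row, row after row: the shift along the world's x, y, z normalised to -1 to 1, where 1 is 0.02 m, then the turn, a rotation vector about the world's x, y, z normalised to -1 to 1, where 1 is 0.08 rad, then the closure, from -1 (fully open) to 1 (shut). A call has 1 to 12 rows; each row shifts and turns the commanded pose from where the row before left it; what a row does not reach is not made up. A row lasts 1/10 s, in which the tool goes at most 50 mm and 8.59 degrees, less where a joint would pass 70% of its speed; a pose out of reach is approached as far as the arm can. A call with a number of a shift or a turn outside -1 to 1 is refused whole. A call with a gripper value outside its range is refused whole. The fingers move at their own pace and stop on an object; "force" is the grip in N (left out, the last holds). Time passes only in rows, so rows that do not move let the fingers close. It gives the time, the measured TCP pose, the force and the opening at its end, in the units of the state.
- bot.observe(): the state, without advancing time (a new reading comes with each control period).
- bot.read_camera(name): name is "side" or "top" or "wrist"; returns a dict with "img" (400x640x3 uint8, blue, green, red), "range_z" (400x640 float32, mm along the optical axis (not along the pixel's ray), 0 where there is no reading), "camera_matrix" (3x3 intrinsics, pixels), "dist_coeffs" ([k1, k2, p1, p2, k3] as OpenCV has them; the pictures are not rectified), "R" (3x3) and "t" (3): a world point X has camera coordinates R X + t. Camera axes: x right, y down, z forward; pixel columns grow to the right and rows downward; lengths in mm; the calibration is good to about 2 mm. A picture is of the moment at which its call begins.
- bot.hand_in(): hands the job in, once; it reports no verdict.
Trained networks look in a picture, given as the dict that the camera call returned (one of the last four; its "shot" number tells which), for a name from the list of things; names that differ only in an ending like _2 or _b are one class to them, and where a whole thing is asked for, a point or a joint stands for the part that bears it (a point fixed in the world has none). Each returns a list of dicts, best first, with "score" (0 to 1); they miss things now and then, are a little off and sometimes report something else, mostly with a low value. They report only what shows in the picture. A call takes as long as a camera call.
- bot.trace(target, picture): "mask" (400x640 bool, what is visible of it) and "bbox" ([left, top, right, bottom] in pixels, round what is visible of it).
- bot.place_of(target, picture): "at" ([column, row] in pixels: a listed point, or the origin of a listed thing).
The state is a dict: "time_s": time; "joint_positions": joint angles; "qvel": joint speeds; "effort": joint torques, N m; "eef_pos": TCP position; "eef_rot": TCP orientation; "force": force on the tool from outside, world axes, zero at the start; "torque": the same for the moment, N m; "grip_width": finger opening in mm.
Only numpy, scipy, OpenCV 4.12 (cv2) and the standard library are available. Lean on these libraries where they do the work, as an engineer would, in place of code of your own. Each camera call takes 0.05 s, during which the arm holds its last target.

### The job

The label printer's battery is flat. Push the release pin through the slot in the front of the printer and press the hidden latch, without forcing it, until the battery springs up, and leave the pin lying flat on the bench. Lift the battery out and set it down, not drop it, upright in the empty middle bay of the charger, in line with the two charged packs, leaving those packs, the timer and the label roll where they are.

Things in the scene. Friction and masses are not known exactly. Their poses are not given: they have to be found in the camera images.
- printer: Bench label printer, fixed, 150 (x) x 120 (y) x 70 mm high, white sides, grey top, black corner bumpers. Origin: centre of its underside. Its front (label exit, blue-framed slot) looks along its -x. The battery bay is a 57 x 39 mm opening in its flat top, centred at x -6.5, y -29 mm; nothing on the top is over 4 mm high.
- slot (a point): Centre of the mouth of the release slot, on the outer face of the printer's front, 30 mm above the bench. The slot is 12 mm wide and 22 mm high; the front wall is 4 mm thick. Axes as the printer's: into the slot is +x. Straight behind it the hidden latch tab (18 mm wide, 26 mm high) stands 20 mm inside the outer face.
- latch (a joint): Rocker latch, hinged above its tab: 0 rad at rest, grows as the tab is pressed inwards (0.05 to 0.06 rad per mm at the slot's middle height; 4 N at first, about 10 N at last); the battery is freed at 0.33 to 0.45 rad, so when a rod's end is 27 to 29 mm past the outer face; hard stop at 0.65 rad (about 32 mm). It springs back, against the risen battery to about 0.17 rad.
- flat_pack: The flat battery: black, 54 (x) x 36 (y) x 55 mm high, 0.22 kg, blue top with a red dot. Origin: centre of its underside. Starts in the printer's bay, axes as the printer's, top about 1 mm below the printer's top. Once freed, a spring floor lifts it 26 mm and holds it; then it lifts straight up out of the bay (1.5 mm play a side, 30 mm deep). Grip it by its ends, across the 54 mm.
- charger: Three-bay charger, fixed, grey, 104 (x) x 160 (y) mm. Origin: centre of the row of bays, at bench height. Bays in a row along its y at 48 mm pitch, each 44 mm wide (y), 68 mm long (x), floor 14 mm above the bench, between ribs that end 22 mm above the bench; the strip behind them is 23 mm high. Charged packs in the left and right bays, middle one empty.
- free_bay (a point): Centre of the empty middle bay's floor, 14 mm above the bench; axes as the charger's. A pack stands here with its 54 mm length along x, either way round.
- pack_left: Charged pack in the charger's +y bay, same shape as flat_pack but with a green dot; loose. Origin: centre of its underside.
- pack_right: Charged pack in the charger's -y bay, same shape, green dot; loose. Origin: centre of its underside.
- pin: Release pin lying on the bench, 0.06 kg: blue handle with black rings, 52 mm long (x) and 16 x 16 mm square, then a 6 mm thick steel rod along +x, rounded at its end. Origin: underside of the handle's middle, on the bench at the start; the rod's axis is 8 mm above it.
- pin_grip (a point): Middle of the pin's handle, on its axis; axes as the pin's. The balance point is a little nearer the rod, within 12 mm of here.
- pin_tip (a point): End of the pin's rod, 80 mm along the pin's +x from the handle's middle; axes as the pin's.
- timer: White bench timer, 62 x 62 x 22 mm, loose, flat on the bench at the right of the pin. Origin: centre of its underside.
- labels: White label roll, 59 mm across and 30 mm high, loose, flat on the bench behind the pin, right of the printer. Origin: centre of its underside.

How it is judged:
By the outcome, as a careful person would: the job done as asked, in the order asked, and still so for the second after the job is handed in, with the robot touching nothing.
It also fails if it takes over 61 s, if anything falls off the work surface, if the arm or the gripper's body presses on something with over 40 N, if the wrist force passes 120 N, or if a joint passes its speed limit or range.

## Working session

There is one attempt and no reset: what is moved stays moved. The work goes in short steps, Python scripts to look and compute and a tool call to move; the robot and the scene stay as the last step left them, time stands still between calls to the robot, and variables do not carry over. Pictures are saved under pics/ and viewed, and the job is handed in when it is done.

Besides the shell and the picture viewer there is one more tool, called after "Call:" as a command line: name --argument value ..., lists and objects as JSON in quotes. drive_tool: Moves the arm, as the interface text tells. Its arguments: {"type":"object","properties":{"motion":{"type":"array","items":{"type":"number"}},"force":{"type":"number"}},"required":["motion"]}

```bash
mkdir -p pics; python3 - <<'E'
from rig import bot
import cv2,numpy as np,pickle
s=bot.observe(); print({k:np.round(v,3) for k,v in s.items()})
for n in ["top","side"]:
    p=bot.read_camera(n); cv2.imwrite(f"pics/{n}0.png",p["img"]); pickle.dump(p,open(f"{n}0.pkl","wb"))
    print(n,p["camera_matrix"],p["dist_coeffs"],p["R"],p["t"])
E
```

```text
{'time_s': np.float64(0.0), 'joint_positions': array([ 1.183,  0.435,  0.025,  1.574, -0.012,  1.134, -0.075]), 'qvel': array([ 0.   ,  0.001, -0.   , -0.   , -0.001,  0.003,  0.002]), 'effort': array([ 1.0000e-03, -6.7045e+01,  1.0260e+00, -3.1620e+01,  1.6000e-02,
        1.2000e-02,  0.0000e+00]), 'eef_pos': array([ 175.412, -599.384,  244.515]), 'eef_rot': array([-0.566,  0.424, -0.424,  0.566]), 'force': array([-0.075, -0.436,  0.462]), 'torque': array([-0.019, -0.002,  0.008]), 'grip_width': np.float64(85.592)}
top [[451.78349975   0.         320.39246131]
 [  0.         451.78349975 202.52465875]
 [  0.           0.           1.        ]] [0.00257055 0.         0.         0.         0.        ] [[ 0.01959827 -0.99953083 -0.02353799]
 [-0.98776109 -0.01571313 -0.15518094]
 [ 0.15473828  0.02629119 -0.98760561]] [132.48198245 573.64189146 915.33351388]
side [[515.28665729   0.         330.17271568]
 [  0.         515.28665729 194.64676133]
 [  0.           0.           1.        ]] [-0.09065633  0.          0.          0.          0.        ] [[-0.82943566 -0.55833553 -0.01726072]
 [-0.34165326  0.53150501 -0.77509707]
 [ 0.44193839 -0.63699597 -0.63160636]] [ 534.77286622  168.91356496 1070.24038586]
```

View pics/top0.png

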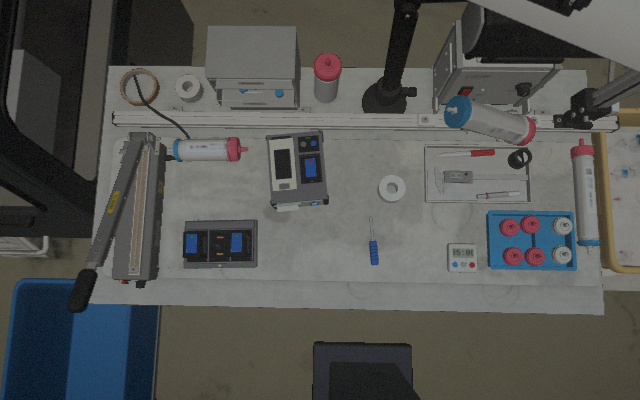

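View pics/side0.png

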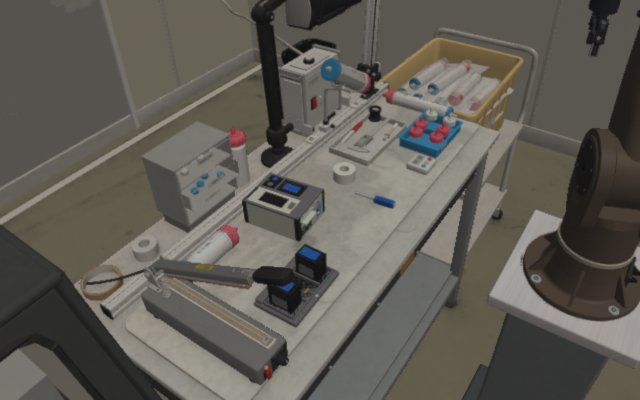

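Top view: printer around (298,168), charger (220,244) with middle bay empty, pin (373,240) with rod up (+x), timer (462,257), roll (392,188). Now I'll measure.

```bash
cat > h.py <<'E'
import numpy as np,cv2,pickle
from scipy.spatial.transform import Rotation as Rn
def ray(p,uv):
    uv=np.asarray(uv,float).reshape(-1,1,2)
    n=cv2.undistortPoints(uv,p["camera_matrix"],p["dist_coeffs"]).reshape(-1,2)
    return np.c_[n,np.ones(len(n))]
def onplane(p,uv,z):
    r=ray(p,uv); R=p["R"];t=p["t"]; c=-R.T@t; d=r@R
    return c+d*((z-c[2])/d[:,2])[:,None]
def cloud(p,mask=None):
    Z=p["range_z"]; m=(Z>0) if mask is None else (mask&(Z>0))
    v,u=np.nonzero(m); r=ray(p,np.c_[u,v])*Z[v,u][:,None]
    return (r-p["t"])@p["R"], np.c_[u,v]
def proj(p,X):
    X=np.asarray(X,float).reshape(-1,3)
    rv=cv2.Rodrigues(p["R"])[0]
    return cv2.projectPoints(X,rv,p["t"],p["camera_matrix"],p["dist_coeffs"])[0].reshape(-1,2)
E
python3 - <<'E'
from rig import bot
from h import *
names=["printer","slot","flat_pack","charger","free_bay","pack_left","pack_right","pin","pin_grip","pin_tip","timer","labels"]
zz=dict(printer=0,slot=30,flat_pack=14,charger=0,free_bay=14,pack_left=14,pack_right=14,pin=0,pin_grip=8,pin_tip=8,timer=0,labels=0)
ps={}
for cam in ["top","side"]:
    p=bot.read_camera(cam); ps[cam]=p; masks={}
    for n in names:
        r=bot.place_of(n,p)
        if r: print(cam,n,[(round(a["score"],2),np.round(a["at"],1),onplane(p,a["at"],zz[n])[0].round(1)) for a in r[:2]])
        else: print(cam,n,"none")
        if n in("slot","free_bay","pin_grip","pin_tip"): continue
        try:
            r=bot.trace(n,p)
            if r:
                masks[n]=r[0]["mask"]
                X,_=cloud(p,r[0]["mask"]); 
                print("   mask",r[0]["score"],r[0]["bbox"],np.median(X,0).round(1),np.percentile(X,[2,98],axis=0).round(0).tolist())
        except Exception as e: print(e)
    pickle.dump((p,masks),open(cam+"1.pkl","wb"))
    X,_=cloud(p); print("table z", np.median(X[(X[:,0]>350)&(X[:,0]<420)&(abs(X[:,1])<300)&(abs(X[:,2])<20)],0))
p=ps["top"]["img"]; cv2.imwrite("pics/topzoom.png",cv2.resize(p[120:280,170:490],None,fx=2.5,fy=2.5,interpolation=cv2.INTER_CUBIC))
p=ps["side"]["img"]; cv2.imwrite("pics/sidezoom.png",cv2.resize(p[150:330,230:470],None,fx=3,fy=3,interpolation=cv2.INTER_CUBIC))
E
```

```text
top printer [(0.62, array([297.9, 173.7]), array([643.5, 196. ,   0. ]))]
   mask 0.81 [265.6, 130.1, 330.0, 211.9] [633.3 199.9  71. ] [[559.0, 133.0, 7.0], [715.0, 253.0, 76.0]]
top slot [(0.94, array([312.8, 204. ]), array([570.3, 159.5,  30. ]))]
top flat_pack [(0.67, array([311.3, 172.3]), array([644. , 165.1,  14. ])), (0.52, array([199.6, 245.2]), array([477.8, 405.3,  14. ]))]
   mask 0.86 [300.8, 155.4, 320.5, 179.5] [639.2 164.7  69.9] [[613.0, 146.0, 55.0], [666.0, 183.0, 73.0]]
top charger [(0.86, array([218.9, 246.4]), array([476.7, 366.3,   0. ]))]
   mask 0.94 [181.4, 221.1, 260.0, 269.4] [483.5 358.   15.6] [[431.0, 281.0, 0.0], [534.0, 433.0, 67.0]]
top free_bay [(0.97, array([220.5, 244. ]), array([481.3, 359.6,  14. ]))]
top pack_left [(0.76, array([200.9, 244.1]), array([480.3, 402.6,  14. ]))]
   mask 0.74 [371.6, 216.8, 378.1, 266.0] [476.3  28.3  14.8] [[443.0, 19.0, 7.0], [540.0, 35.0, 19.0]]
top pack_right [(0.98, array([243.9, 242. ]), array([486.5, 308.6,  14. ]))]
   mask 0.58 [228.7, 229.9, 245.8, 256.1] [480.8 309.4  68.6] [[456.0, 295.0, 26.0], [507.0, 
[... 2097 characters left out ...]
array([488.2, 299.6,   0. ]))]
   mask 0.73 [356.3, 191.8, 395.2, 207.1] [470.   32.8  12.7] [[441.0, 19.0, 0.0], [531.0, 38.0, 19.0]]
side pin_grip [(0.65, array([382.1, 200.4]), array([474.5,  25.3,   8. ]))]
side pin_tip [(0.71, array([351.8, 192.5]), array([553.1,  39.3,   8. ]))]
side timer [(0.76, array([419.4, 166.6]), array([ 464.4, -160.8,    0. ]))]
   mask 0.83 [406.3, 154.6, 435.2, 177.3] [ 458.  -150.9   20.2] [[431.0, -189.0, 7.0], [489.0, -127.0, 25.0]]
side labels [(0.73, array([344. , 174.4]), array([615.8, -22.3,   0. ]))]
   mask 0.64 [335.0, 160.9, 355.3, 182.3] [601.2   1.4  28.4] [[578.0, -35.0, 4.0], [629.0, 20.0, 34.0]]
table z [386.5322771   69.50172287  -8.49833609]
```

View pics/topzoom.png

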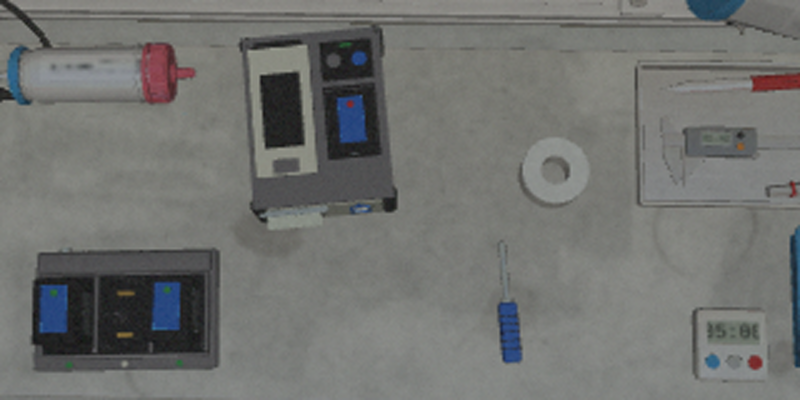

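View pics/sidezoom.png

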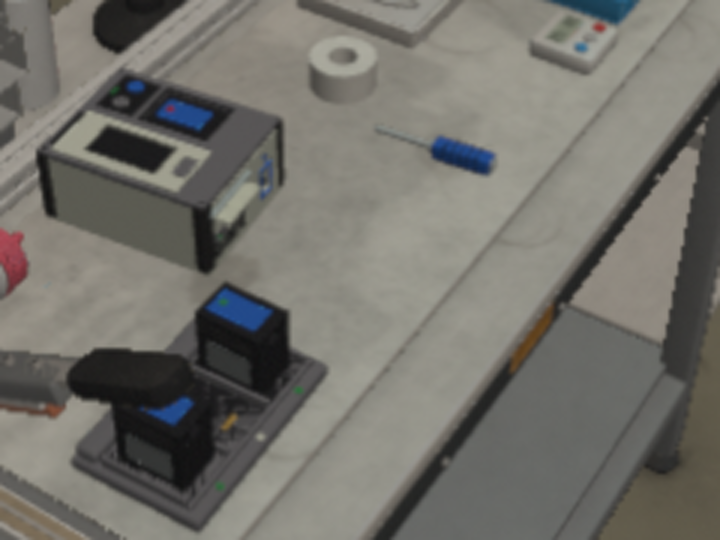

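```bash
python3 - <<'E'
from h import *
for cam in ["top","side"]:
    p,m=pickle.load(open(cam+"1.pkl","rb"))
    img=p["img"].astype(int); b,g,r=img[...,0],img[...,1],img[...,2]
    blue=((b>90)&(b>1.7*r)&(b>g*1.3)).astype(np.uint8)
    n,lab,st,ce=cv2.connectedComponentsWithStats(blue)
    for i in range(1,n):
        if st[i,4]<25: continue
        X,uv=cloud(p,lab==i); 
        if len(X)==0: continue
        md=np.median(X,0)
        if not(400<md[0]<750 and -60<md[1]<480): continue
        z=69 if md[2]>40 else 12
        if md[2]<40 and md[1]>100: z=30
        Y=onplane(p,uv,z)[:,:2].astype(np.float32)
        q=Y-Y.mean(0); w,V=np.linalg.eigh(q.T@q); a=V[:,1]; a=a*np.sign(a[0])
        print(cam,st[i],"med",md.round(1),"planeC",Y.mean(0).round(1),"ext",(np.ptp(q@a)).round(1),np.ptp(q@V[:,0]).round(1),"yaw",np.arctan2(a[1],a[0]).round(3))
    for n,lo,hi in [("printer",62,80),("charger",10,40)]:
        X,uv=cloud(p,m[n]); s=(X[:,2]>lo)&(X[:,2]<hi); 
        Y=onplane(p,uv[s],70.)[:,:2] if n=="printer" else X[s][:,:2]
        Y=Y.astype(np.float32)
        print(cam,n,cv2.minAreaRect(Y),"z",np.median(X[s,2]))
    X,uv=cloud(p); s=(X[:,2]>120)&(X[:,0]<800)&(X[:,0]>0)&(X[:,1]>-700)&(X[:,1]<600)
    B=X[s]; 
    H,_,_=np.histogram2d(B[:,0],B[:,1],bins=[np.arange(0,801,100),np.arange(-700,601,100)]); print(H.astype(int))
    print("maxz"); 
    for i in range(8):
        print([int(B[(B[:,0]//100==i)&(B[:,1]//100==j),2].max(initial=0)) for j in range(-7,6)])
E
```

```text
top [173 146   5  13  35] med [678.5 460.6  50.7] planeC [673.3 454. ] ext 27.0 7.6 yaw 0.209
top [305 158  12  19 176] med [641.4 164.9  70.4] planeC [641.8 164.9] ext 38.9 21.6 yaw 0.091
top [231 233  11  19 191] med [480.6 313.6  69.4] planeC [481.6 313.6] ext 37.3 21.4 yaw 0.0
top [186 234  11  19 197] med [477.1 406.6  69.5] planeC [478.2 407.1] ext 37.8 21.1 yaw 0.054
top [370 241   8  24 140] med [467.9  26.1  15.8] planeC [469.2  26.2] ext 50.4 14.3 yaw 0.093
top printer ((640.8150024414062, 194.00550842285156), (155.12574768066406, 121.55035400390625), 6.3334550857543945) z 71.2664631302421
top charger ((484.0465393066406, 360.2778625488281), (106.73383331298828, 159.4373779296875), 2.087904214859009) z 15.724206124441032
[[   0    0    0    0    0    0    0    0    0    0    0    0    0]
 [   0    0    0    0    0    0    0    0    0    0    0    0    0]
 [   0    0    0    0    0    0    0    0    0    0    0    0    0]
 [   0    0    0    0    0    0    0    0    0    0    0    0  594]
 [   0    0    0    0    0    0    0    0    0    0    0    0 1058]
 [   0    0    0   
[... 1408 characters left out ...]
    0    0    0    0    0    0    0    0    0    0  553]
 [   0    0    0    0    0    0    0    0    0    0    0    0  846]
 [   0    0    0    0    0    0    0    0    0    0    0    0  668]
 [   0    0    0    0  172  490  227    0    0    0    0    0  292]
 [   0    0  775  178  157  633  964  150   50  521  430    0    0]]
maxz
[0, 0, 0, 0, 0, 523, 523, 412, 0, 0, 0, 0, 0]
[381, 397, 0, 0, 0, 0, 0, 0, 0, 0, 0, 0, 0]
[335, 386, 0, 0, 0, 0, 0, 0, 0, 0, 0, 0, 0]
[0, 0, 0, 0, 0, 0, 0, 0, 0, 0, 0, 0, 277]
[0, 0, 0, 0, 0, 0, 0, 0, 0, 0, 0, 0, 258]
[0, 0, 0, 0, 0, 0, 0, 0, 0, 0, 0, 0, 200]
[0, 0, 0, 0, 202, 276, 273, 0, 0, 0, 0, 0, 152]
[0, 0, 322, 354, 385, 414, 425, 421, 188, 188, 189, 0, 0]
```

```bash
python3 - <<'E'
from h import *
p,m=pickle.load(open("top1.pkl","rb"))
i=p["img"]
def z(n,c,f): 
    u0,v0,u1,v1=c; cv2.imwrite(f"pics/{n}.png",cv2.resize(i[v0:v1,u0:u1],None,fx=f,fy=f,interpolation=cv2.INTER_CUBIC))
z("zprn",(255,120,345,220),6); z("zchg",(175,210,270,275),8); z("zpin",(350,205,400,275),8)
E
python3 - <<'E'
from h import *
p,m=pickle.load(open("side1.pkl","rb"))
i=p["img"]
def z(n,c,f): 
    u0,v0,u1,v1=c; cv2.imwrite(f"pics/{n}.png",cv2.resize(i[v0:v1,u0:u1],None,fx=f,fy=f,interpolation=cv2.INTER_CUBIC))
z("sprn",(240,165,330,245),8)
p,m=pickle.load(open("top1.pkl","rb"))
Z=np.vstack([cv2.resize(p["img"][120:220,255:345],None,fx=5,fy=5,interpolation=cv2.INTER_CUBIC)]); cv2.imwrite("pics/zprn2.png",Z)
E
```

```text
(no output)
```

View pics/sprn.png

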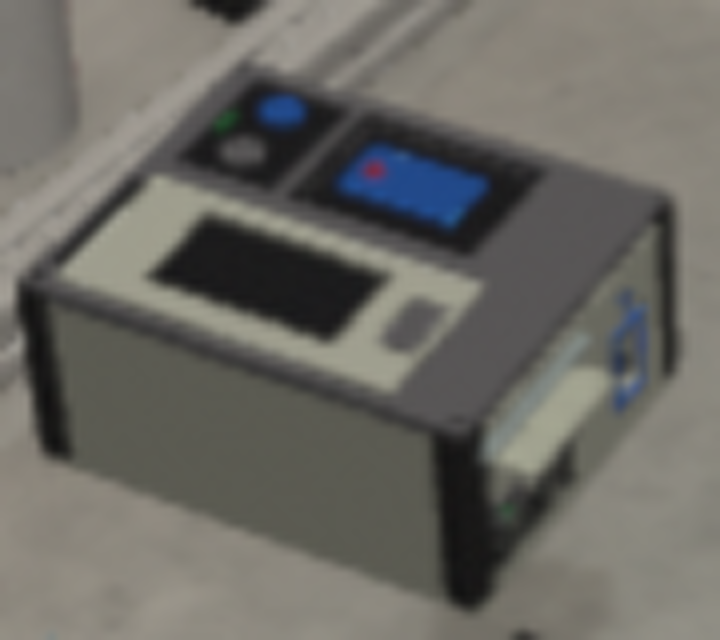

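View pics/zchg.png

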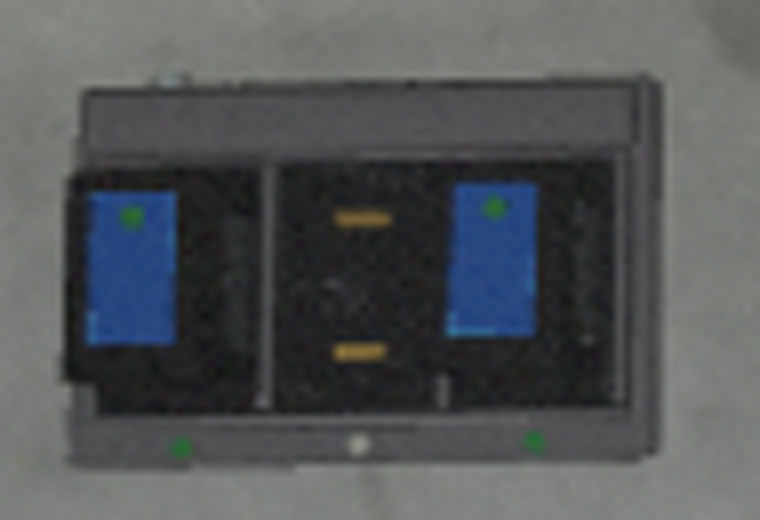

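View pics/zprn2.png

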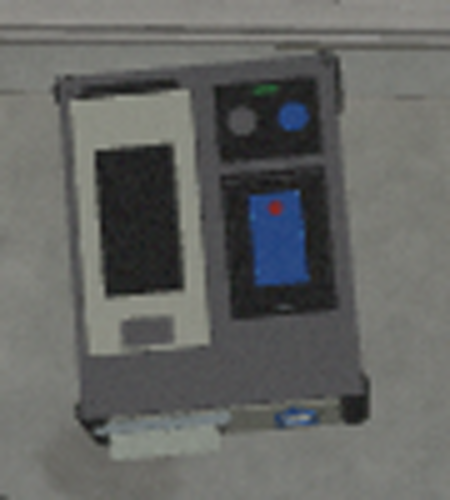

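Slot in the side zoom is at about (318.5,210) px, in the top one about (314.4,203.2). Charger contacts (bay centre) at (220,244). Now plan the approach to the pin.

```bash
python3 - <<'E'
from h import *
from rig import bot
pt,_=pickle.load(open("top1.pkl","rb"));ps,_=pickle.load(open("side1.pkl","rb"))
print(onplane(pt,[314.4,203.2],30),onplane(ps,[318.5,210],30))
# contacts on floor z=14: zoom/8+(175,210)
print(onplane(pt,[[175+362/8,210+218/8],[175+360/8,210+351/8]],14))
# ribs top z22 left rib & charger front edge corners z?
for z,q in [(23,(83,92)),(23,(632,88)),(22,(265,160)),(22,(265,405)),(22,(443,405)),(22,(620,400))]: print(z,q,onplane(pt,[175+q[0]/8,210+q[1]/8],z).round(1))
# printer top corners zoom/5+(255,120)
for q in [(65,85),(328,58),(85,405),(362,388)]: print(onplane(pt,[255+q[0]/5,120+q[1]/5],70).round(1))
# bay opening
for q in [(220,172),(322,163),(232,318),(336,308)]: print("bay",onplane(pt,[255+q[0]/5,120+q[1]/5],70).round(1))
for q in [(322,165),(355,310)]: pass
s=bot.observe(); print(Rn.from_quat(s["eef_rot"]).as_matrix().round(3),s["time_s"])
w=bot.read_camera("wrist"); cv2.imwrite("pics/w0.png",w["img"]); print(-w["R"].T@w["t"],s["eef_pos"],w["R"].round(2),w["camera_matrix"][0,0])
E
```

```text
[[572.07374801 156.03727315  30.        ]] [[569.60227454 159.44964288  30.        ]]
[[495.95786605 360.95361917  14.        ]
 [459.83721582 359.53738224  14.        ]]
23 (83, 92) [[528.3 437.1  23. ]]
23 (632, 88) [[531.9 286.9  23. ]]
22 (265, 160) [[510.6 386.3  22. ]]
22 (265, 405) [[444.6 382.5  22. ]]
22 (443, 405) [[445.5 334.4  22. ]]
22 (620, 400) [[447.8 286.7  22. ]]
[[707.  256.4  70. ]]
[[720.2 144.6  70. ]]
[[569.1 242.9  70. ]]
[[578.1 127.7  70. ]]
bay [[669.7 189.3  70. ]]
bay [[674.2 146.2  70. ]]
bay [[606.9 182.5  70. ]]
bay [[611.8 139.1  70. ]]
[[ 0.281  0.     0.96 ]
 [-0.96  -0.     0.281]
 [ 0.    -1.     0.   ]] 2.2
[ 257.61472655 -576.12870397  373.23782093] [ 175.60321111 -599.8349142   245.32770469] [[ 0.28 -0.96 -0.  ]
 [-0.91 -0.27  0.33]
 [-0.32 -0.09 -0.94]] 320.87076757984204
```

Call:
drive_tool --motion '[0.45,0.95,-0.2,0,0,-0.2,0,0.45,0.95,-0.2,0,0,-0.2,0,0.45,0.95,-0.2,0,0,-0.2,0,0.45,0.95,-0.2,0,0,-0.2,0,0.45,0.95,-0.2,0,0,-0.2,0,0.45,0.95,-0.2,0,0,-0.2,0,0.45,0.95,-0.2,0,0,-0.2,0,0.45,0.95,-0.2,0,0,-0.2,0,0.45,0.95,-0.2,0,0,-0.2,0,0.45,0.95,-0.2,0,0,-0.2,0,0.45,0.95,-0.2,0,0,-0.2,0,0.45,0.95,-0.2,0,0,-0.2,0]' --force 60

```text
time_s: 3.45
eef_pos: [283.9, -371.1, 197.3]
eef_rot: [0.523, -0.476, 0.477, -0.522]
force: [0.1, -0.9, 0.1]
grip_width: 42.6
```

Call:
drive_tool --motion '[0.45,0.95,-0.2,0,0,0,0,0.45,0.95,-0.2,0,0,0,0,0.45,0.95,-0.2,0,0,0,0,0.45,0.95,-0.2,0,0,0,0,0.45,0.95,-0.2,0,0,0,0,0.45,0.95,-0.2,0,0,0,0,0.45,0.95,-0.2,0,0,0,0,0.45,0.95,-0.2,0,0,0,0,0.45,0.95,-0.2,0,0,0,0,0.45,0.95,-0.2,0,0,0,0,0.45,0.95,-0.2,0,0,0,0,0.45,0.95,-0.2,0,0,0,0]'

```text
time_s: 4.65
eef_pos: [392.0, -143.1, 149.4]
eef_rot: [-0.523, 0.476, -0.477, 0.523]
force: [-0.0, 0.9, -0.0]
grip_width: 43.0
```

Call:
drive_tool --motion '[0.43,0.94,-0.16,0,0,0,0,0.43,0.94,-0.16,0,0,0,0,0.43,0.94,-0.16,0,0,0,0,0.43,0.94,-0.16,0,0,0,0,0.43,0.94,-0.16,0,0,0,0,0.43,0.94,-0.16,0,0,0,0,0.43,0.94,-0.16,0,0,0,0,0.43,0.94,-0.16,0,0,0,0,0.43,0.94,-0.16,0,0,0,0,0,0,0,0,0,0,0]'

```text
time_s: 5.65
eef_pos: [470.2, 28.2, 120.5]
eef_rot: [-0.523, 0.475, -0.475, 0.524]
force: [-0.3, 0.2, -0.1]
grip_width: 42.6
```

```bash
python3 - <<'E'
from h import *
from rig import bot
w=bot.read_camera("wrist"); cv2.imwrite("pics/w1.png",w["img"]);pickle.dump(w,open("w1.pkl","wb"))
s=bot.observe(); print(s["time_s"],s["eef_pos"],s["grip_width"],s["joint_positions"].round(2)); M=Rn.from_quat(s["eef_rot"]).as_matrix(); print(M.round(3),np.arctan2(M[1,0],M[0,0]))
E
```

```text
5.7 [469.38512665  26.5717621  120.47151731] 42.27742071522251 [ 0.04  0.36 -0.26  2.07  0.14  0.73 -1.79]
[[ 0.095  0.     0.995]
 [-0.995  0.     0.095]
 [-0.    -1.     0.   ]] -1.4757330308474477
```

View pics/w1.png

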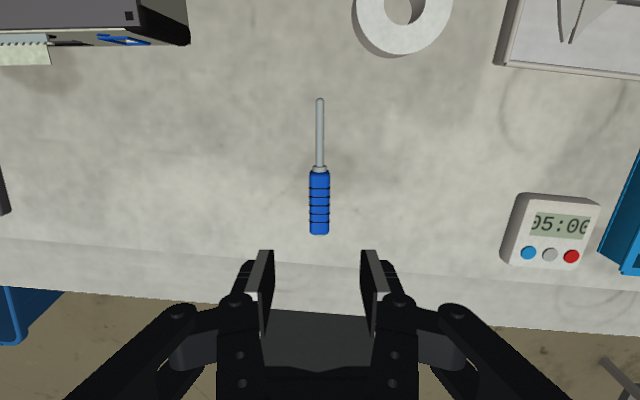

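```bash
python3 - <<'E'
from h import *
w=pickle.load(open("w1.pkl","rb"))
print("tip",onplane(w,[320,98],8)); print("h front z16",onplane(w,[320,171],16)); print("back z16",onplane(w,[319.5,232],16), "tip3",onplane(w,[320,99],11))
b=w["img"].astype(int); m=(b[...,0]>120)&(b[...,0]>1.8*b[...,2]); m[:,:290]=0;m[:,350:]=0;m[250:]=0
X,uv=cloud(w,m); s=X[:,2]>11; print(X[s].mean(0),X[s].min(0),X[s].max(0)); 
Y=onplane(w,uv,16)[:,:2]; q=Y-Y.mean(0); V=np.linalg.eigh(q.T@q)[1][:,1]; print(Y.mean(0),np.arctan2(V[1],V[0]), np.ptp(q@V))
E
```

```text
tip [[547.32008999  33.53872219   8.        ]]
h front z16 [[495.73745312  28.46563124  16.        ]]
back z16 [[445.92427535  23.90926781  16.        ]] tip3 [[546.74116335  33.50275244  11.        ]]
[469.36066641  26.62244112  15.15261873] [442.57987052  17.04207579  11.78986262] [493.62921173  35.54120594  17.39023983]
[469.67956171  26.65101003] -3.0529872539396252 49.54701135146077
```

The pin lies between the jaws, in line with them (handle x 309–330, tip at (320,98)). Descending and gripping.

Call:
drive_tool --motion '[0,0,-0.9,0,0,0,0,0,0,-0.9,0,0,0,0,0,0,-0.9,0,0,0,0,0,0,-0.9,0,0,0,0,0,0,-0.9,0,0,0,0,0,0,-0.68,0,0,0,0,0,0,0,0,0,0,0,0,0,0,0,0,0,1,0,0,0,0,0,0,1,0,0,0,0,0,0,1,0,0,0,0,0,0,1]' --force 60

```text
time_s: 6.8
eef_pos: [469.4, 25.1, 17.9]
eef_rot: [-0.522, 0.476, -0.477, 0.523]
force: [-1.4, -1.4, 7.1]
grip_width: 14.6
```

Call:
drive_tool --motion '[0,0,0,0,0,0,1,0,0,0.3,0,0,0,1,0,0,0.8,0,0,0,1,0,0,0.01,0,0,0,1]'

```text
time_s: 7.2
eef_pos: [470.2, 25.5, 40.9]
eef_rot: [-0.522, 0.476, -0.477, 0.523]
force: [0.5, 0.2, 0.1]
grip_width: 14.3
```

```bash
python3 - <<'E'
from h import *
from rig import bot
w=bot.read_camera("wrist"); cv2.imwrite("pics/w2.png",w["img"]);pickle.dump(w,open("w2.pkl","wb"))
p=bot.read_camera("side"); cv2.imwrite("pics/s2.png",cv2.resize(p["img"][130:280,250:470],None,fx=3,fy=3))
s=bot.observe(); print(s["time_s"],s["eef_pos"],s["grip_width"],s["force"]); M=Rn.from_quat(s["eef_rot"]).as_matrix(); print(np.arctan2(M[1,0],M[0,0]))
E
```

```text
7.3 [469.46721677  25.35287938  39.60804288] 14.277621629507491 [ 0.24608644 -0.25763923 -0.36493505]
-1.4782497023139034
```

View pics/w2.png

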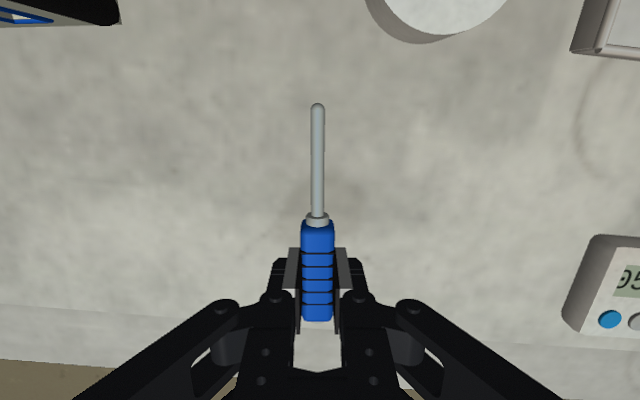

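View pics/s2.png

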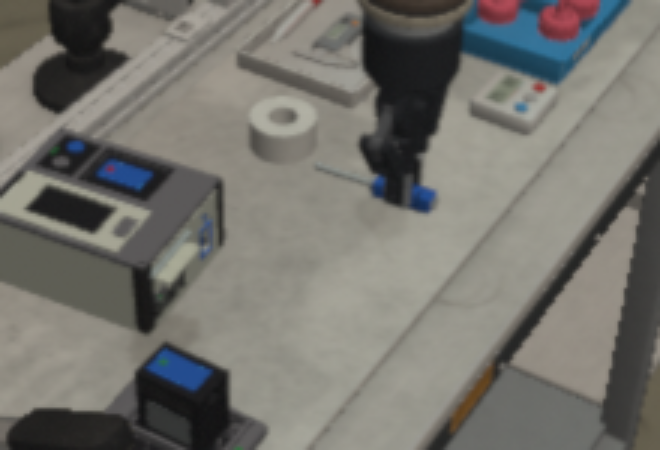

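Call:
drive_tool --motion '[-0.31,0.85,0,0,0,0.03,1,-0.31,0.85,0,0,0,0.03,1,-0.31,0.85,0,0,0,0.03,1,-0.31,0.85,0,0,0,0.03,1,-0.31,0.85,0,0,0,0.03,1,-0.31,0.85,0,0,0,0.03,1,-0.31,0.85,0,0,0,0.03,1,0,0,0,0,0,0,1,0,0,0,0,0,0,1]'

```text
time_s: 8.2
eef_pos: [425.4, 144.2, 38.8]
eef_rot: [0.527, -0.472, 0.472, -0.527]
force: [0.5, -0.0, -0.4]
grip_width: 14.4
```

```bash
python3 - <<'E'
from h import *
from rig import bot
w=bot.read_camera("wrist"); cv2.imwrite("pics/w3.png",w["img"]);pickle.dump(w,open("w3.pkl","wb"))
s=bot.observe(); print(s["time_s"],s["eef_pos"],s["grip_width"],s["force"]); M=Rn.from_quat(s["eef_rot"]).as_matrix(); print(np.arctan2(M[1,0],M[0,0]), M.round(3))
for n in ("slot","pin_tip"):
    r=bot.place_of(n,w); print(n,[(a["score"],a["at"],onplane(w,a["at"],30)) for a in r[:2]])
E
```

```text
8.25 [425.5457605  143.6331093   38.81355487] 14.18777106415992 [-0.33025943  0.04616438 -0.02504333]
-1.4615655538924897 [[ 0.109 -0.     0.994]
 [-0.994 -0.001  0.109]
 [ 0.001 -1.    -0.001]]
slot []
pin_tip [(0.94, [317.9, 102.4], array([[503.9572576 , 152.37917268,  30.        ]]))]
```

View pics/w3.png

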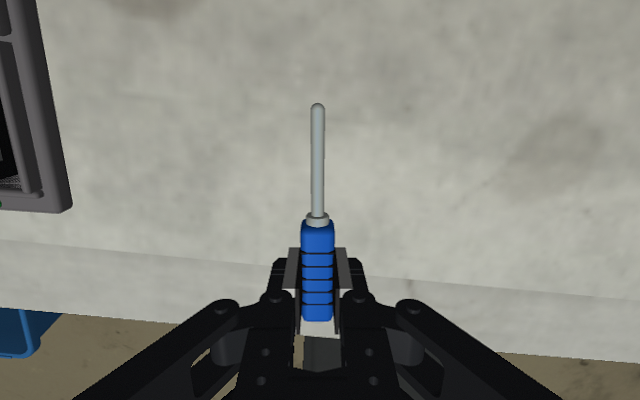

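Call:
drive_tool --motion '[0.68,0.05,0,0,0,0,1,0.68,0.05,0,0,0,0,1,0.68,0.05,0,0,0,0,1,0,0,0,0,0,0,1,0,0,0,0,0,0,1]'

```text
time_s: 8.85
eef_pos: [466.0, 146.6, 38.9]
eef_rot: [0.527, -0.472, 0.472, -0.526]
force: [-0.7, 0.3, 0.3]
grip_width: 14.5
```

```bash
python3 - <<'E'
from h import *
from rig import bot
w=bot.read_camera("wrist"); cv2.imwrite("pics/w4.png",w["img"]);pickle.dump(w,open("w4.pkl","wb"))
s=bot.observe(); print(s["time_s"],s["eef_pos"],s["grip_width"],s["force"]); M=Rn.from_quat(s["eef_rot"]).as_matrix(); print(np.arctan2(M[1,0],M[0,0]))
for n in ("slot","pin_tip"):
    r=bot.place_of(n,w); print(n,[(a["score"],a["at"],onplane(w,a["at"],30)) for a in r[:2]])
for c in ("side","top"):
    p=bot.read_camera(c);pickle.dump(p,open(c+"4.pkl","wb"))
    for n in ("slot","pin_tip"):
        r=bot.place_of(n,p); print(c,n,[(a["score"],a["at"],onplane(p,a["at"],30)) for a in r[:2]])
p=pickle.load(open("side4.pkl","rb"))
cv2.imwrite("pics/s4.png",cv2.resize(p["img"][160:260,280:400],None,fx=6,fy=6,interpolation=cv2.INTER_CUBIC))
E
```

```text
8.9 [465.57107748 146.71220192  38.90543927] 14.350809021320295 [ 0.14189035  0.11738922 -0.4699328 ]
-1.4619677985427848
slot [(0.79, [319.6, 31.2], array([[570.78195146, 156.80146793,  30.        ]])), (0.23, [316.1, 105.5], array([[543.31387728, 155.19183603,  30.        ]]))]
pin_tip [(0.78, [318.2, 104.8], array([[543.68237448, 154.36469631,  30.        ]]))]
side slot [(0.86, [318.2, 209.2], array([[571.82804149, 157.48875679,  30.        ]])), (0.41, [360.4, 225.4], array([[460.02018068, 151.75366576,  30.        ]]))]
side pin_tip [(0.69, [328.2, 213.4], array([[543.84586321, 157.13158561,  30.        ]]))]
top slot [(0.82, [312.9, 204.3], array([[569.61253477, 159.23383337,  30.        ]]))]
top pin_tip []
```

View pics/w4.png

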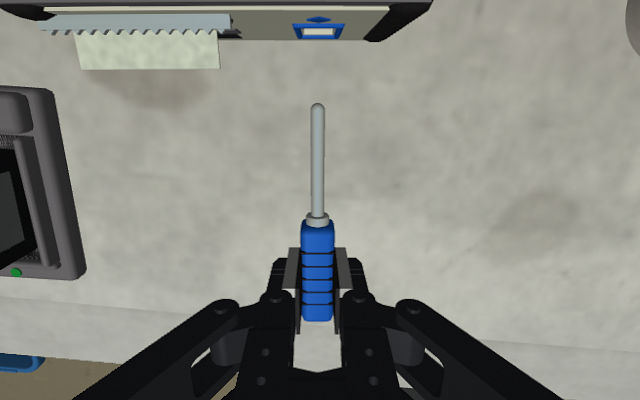

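View pics/s4.png

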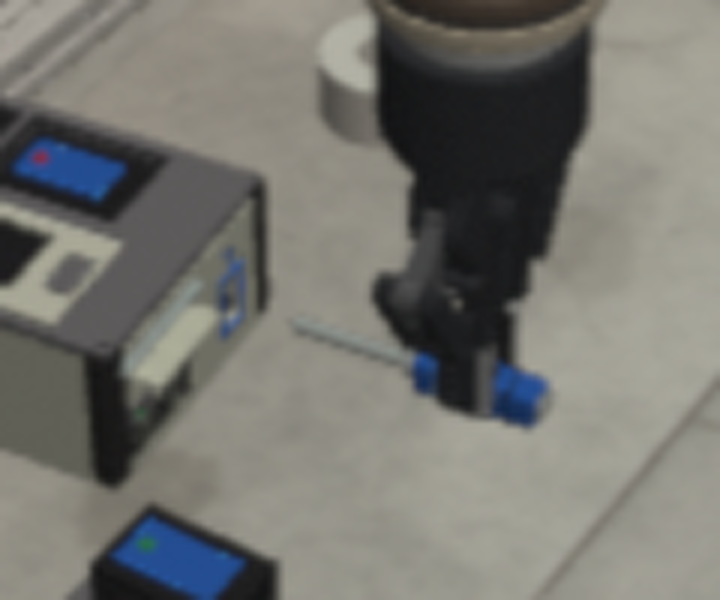

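Wrist view: slot centre at (319,31), rod tip at (318,104), front face square to the rod – lined up within 1 mm. Going in.

Call:
drive_tool --motion '[0.5,0.035,0.03,0,0,0,1,0.5,0.055,0,0,0,0,1,0.5,0.055,0,0,0,0,1,0.5,0.055,0,0,0,0,1,0,0,0,0,0,0,1]'

```text
time_s: 9.8
eef_pos: [508.4, 151.6, 39.7]
eef_rot: [-0.526, 0.472, -0.472, 0.527]
force: [-0.6, 0.3, -1.0]
grip_width: 14.4
```

```bash
python3 - <<'E'
from h import *
from rig import bot
w=bot.read_camera("wrist"); cv2.imwrite("pics/w5.png",w["img"][:300])
s=bot.observe(); print(s["time_s"],s["eef_pos"],s["grip_width"],s["force"])
E
```

```text
9.85 [507.1705749  151.38687749  39.55979574] 14.537504439340394 [-0.94147767 -0.13517616  0.30420925]
```

View pics/w5.png

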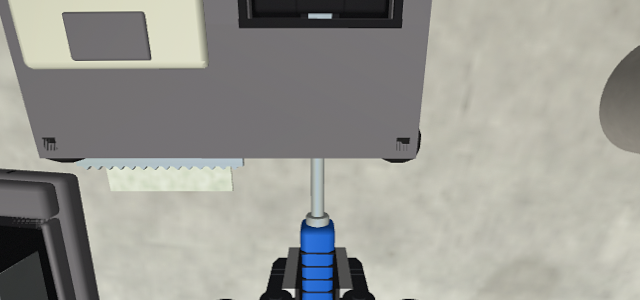

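Call:
drive_tool --motion '[0.1,0.011,0,0,0,0,1,0.1,0.011,0,0,0,0,1,0.1,0.011,0,0,0,0,1,0,0,0,0,0,0,1]'

```text
time_s: 10.25
eef_pos: [512.6, 152.0, 39.8]
eef_rot: [-0.527, 0.472, -0.472, 0.527]
force: [0.3, 0.0, -0.8]
grip_width: 14.2
```

Call:
drive_tool --motion '[0.1,0.011,0,0,0,0,1,0,0,0,0,0,0,1]'

```text
time_s: 10.45
eef_pos: [513.7, 152.1, 39.5]
eef_rot: [0.527, -0.472, 0.472, -0.526]
force: [-2.0, -0.3, -1.2]
grip_width: 14.4
```

Call:
drive_tool --motion '[0.1,0.011,0,0,0,0,1,0,0,0,0,0,0,1]'

```text
time_s: 10.65
eef_pos: [515.2, 152.2, 39.2]
eef_rot: [0.527, -0.472, 0.471, -0.526]
force: [-5.2, -0.1, -2.4]
grip_width: 14.6
```

Call:
drive_tool --motion '[0.1,0.011,0,0,0,0,1,0.1,0.011,0,0,0,0,1,0,0,0,0,0,0,1]'

```text
time_s: 10.95
eef_pos: [518.4, 152.5, 38.7]
eef_rot: [0.528, -0.473, 0.471, -0.525]
force: [-5.0, -0.1, -6.3]
grip_width: 14.1
```

Call:
drive_tool --motion '[0.1,0.011,0,0,0,0,1,0,0,0,0,0,0,1]'

```text
time_s: 11.15
eef_pos: [519.7, 152.6, 38.5]
eef_rot: [0.528, -0.473, 0.471, -0.525]
force: [-7.2, 0.4, -6.4]
grip_width: 14.1
```

```bash
python3 - <<'E'
from h import *
from rig import bot
w=bot.read_camera("wrist"); cv2.imwrite("pics/w6.png",w["img"][:300])
s=bot.observe(); print(s["time_s"],s["eef_pos"],s["grip_width"],s["force"])
E
```

```text
11.2 [519.64161158 152.5399015   38.46003804] 14.696634276675 [-7.7772739  -0.3567937  -6.44045929]
```

View pics/w6.png

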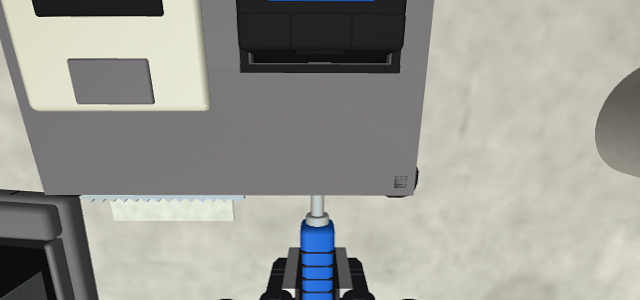

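```bash
python3 - <<'E'
from h import *
from rig import bot
p=bot.read_camera("side")
cv2.imwrite("pics/s6.png",cv2.resize(p["img"][150:260,240:380],None,fx=5,fy=5,interpolation=cv2.INTER_CUBIC))
w=bot.read_camera("wrist")
X,uv=cloud(w); m=(uv[:,1]<45)&(uv[:,0]>240)&(uv[:,0]<405); print(np.percentile(X[m],[5,25,50,75,95],axis=0).round(1))
E
```

```text
[[612.8 147.5  93.2]
 [614.9 154.   93.8]
 [617.  162.1  94.3]
 [618.9 170.2  94.7]
 [621.  176.7  95.4]]
```

View pics/s6.png

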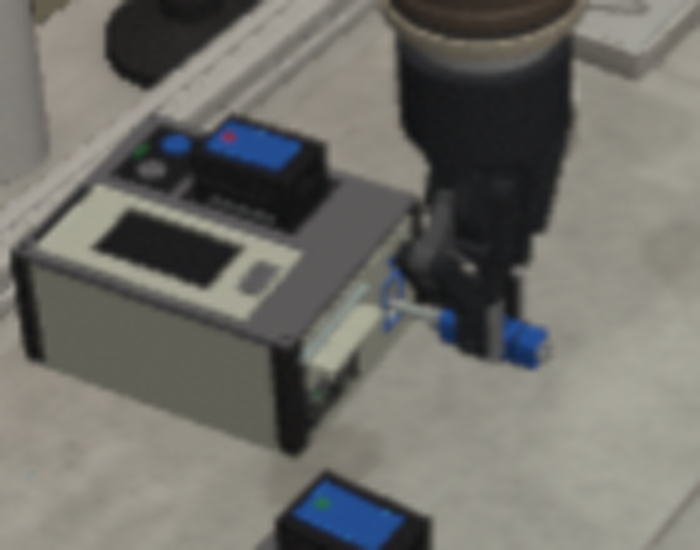

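Battery is up (top z ≈ 94.5 mm). Retract the pin.

Call:
drive_tool --motion '[-0.5,-0.055,0,0,0,0,1,-0.8,-0.088,0,0,0,0,1,-0.8,-0.088,0,0,0,0,1,-0.8,-0.088,0,0,0,0,1,-0.8,-0.088,0,0,0,0,1,-0.3,-0.033,0,0,0,0,1,0,0,0,0,0,0,1,0,0,0,0,0,0,1]'

```text
time_s: 12.1
eef_pos: [443.7, 144.7, 40.1]
eef_rot: [-0.526, 0.472, -0.472, 0.527]
force: [-0.2, 0.3, -0.9]
grip_width: 14.2
```

```bash
python3 - <<'E'
from h import *
from rig import bot
w=bot.read_camera("wrist"); cv2.imwrite("pics/w7.png",w["img"])
s=bot.observe(); print(s["time_s"],s["eef_pos"],s["grip_width"],s["force"]);M=Rn.from_quat(s["eef_rot"]).as_matrix();print(M.round(3))
for u,v in [(317,110),(317,130),(317,150),(317,170),(317,190),(317,235),(317,290)]:
    m=np.zeros((400,640),bool); m[v-2:v+3,u-2:u+3]=1; print((u,v),np.median(cloud(w,m)[0],0).round(1))
E
```

```text
12.15 [443.70307047 144.66363112  40.02668731] 14.415012871185857 [-0.14412269 -0.01128402 -0.4878219 ]
[[ 0.109  0.002  0.994]
 [-0.994  0.001  0.109]
 [-0.    -1.     0.002]]
(317, 110) [519.4 152.8  32.3]
(317, 130) [511.4 152.   32.5]
(317, 150) [503.  151.   32.7]
(317, 170) [494.3 150.1  32.7]
(317, 190) [485.2 149.1  32.5]
(317, 235) [465.7 146.9  37.3]
(317, 290) [437.4 143.8  37.8]
```

View pics/w7.png

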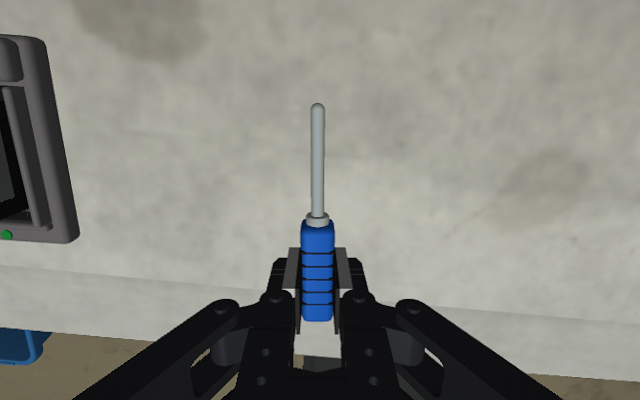

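Call:
drive_tool --motion '[0,0,-0.4,0,0,0,1,0,0,-0.4,0,0,0,1,0,0,-0.2,0,0,0,1,0,0,-0.08,0,0,0,1,0,0,0,0,0,0,1,0,0,0,0,0,0,1]'

```text
time_s: 12.75
eef_pos: [442.0, 144.1, 17.9]
eef_rot: [0.527, -0.472, 0.472, -0.526]
force: [-1.5, -0.3, 3.2]
grip_width: 14.0
```

Call:
drive_tool --motion '[0,0,0,0,0,0,0.4,0,0,0,0,0,0,0,0,0,0,0,0,0,0,0,0,0,0,0,0,0,0,0,0.3,0,0,0,0,0,0,0.9,0,0,0,0,0,0,0.9,0,0,0,0,0,0,0.9,0,0,0,0,0,0,0.9,0,0,0,0,0,0,0.9,0,0,0,0,0,0,0.9,0,0,0,0]'

```text
time_s: 13.85
eef_pos: [442.2, 144.3, 133.3]
eef_rot: [-0.527, 0.472, -0.472, 0.527]
force: [0.1, 0.1, -0.8]
grip_width: 42.4
```

```bash
python3 - <<'E'
from h import *
from rig import bot
w=bot.read_camera("wrist"); cv2.imwrite("pics/w8.png",w["img"])
s=bot.observe(); print(s["time_s"],s["eef_pos"],s["grip_width"],s["force"],s["joint_positions"].round(2))
p=bot.read_camera("side"); pickle.dump(p,open("side8.pkl","wb")); cv2.imwrite("pics/s8.png",cv2.resize(p["img"][150:290,240:420],None,fx=4,fy=4,interpolation=cv2.INTER_CUBIC))
for u,v in [(317,110),(317,130),(317,150),(317,190),(317,220)]:
    m=np.zeros((400,640),bool); m[v-2:v+3,u-2:u+3]=1; print((u,v),np.median(cloud(w,m)[0],0).round(1))
E
```

```text
13.9 [443.52351374 144.89683895 135.77145477] 42.71134146162331 [1.58226834 0.59756413 2.95113446] [-0.22  0.33 -0.26  2.07  0.12  0.76 -2.02]
(317, 110) [510.  151.6  10. ]
(317, 130) [495.1 150.   10. ]
(317, 150) [479.6 148.3   9.8]
(317, 190) [448.5 144.8  15.2]
(317, 220) [422.4 142.   15.3]
```

View pics/w8.png

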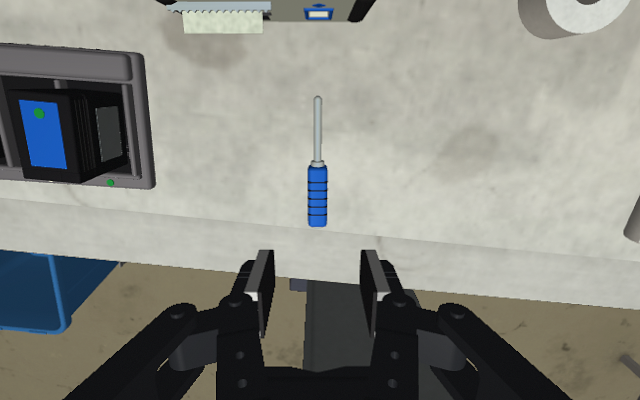

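View pics/s8.png

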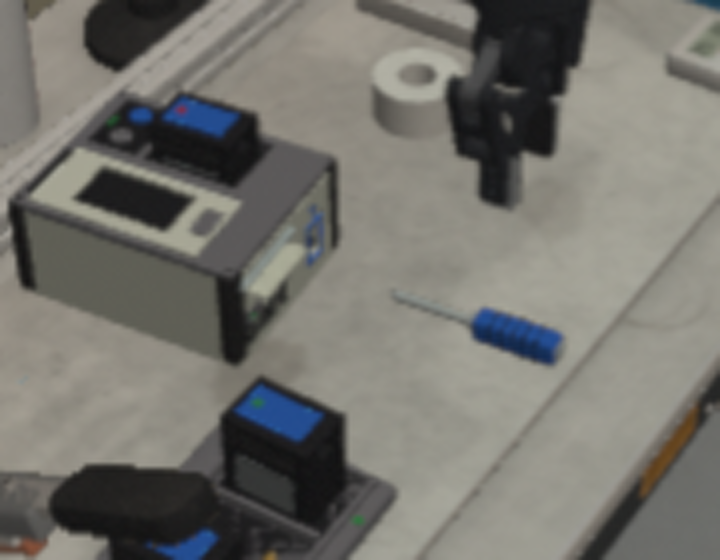

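Pin lies flat (rod z≈10 top, handle z≈15 top). Now turn by 90° and go above the battery.

Call:
drive_tool --motion '[0.49,0.05,0.16,0,0,0.98,-1,0.49,0.05,0.16,0,0,0.98,-1,0.49,0.05,0.16,0,0,0.98,-1,0.49,0.05,0.16,0,0,0.98,-1,0.49,0.05,0.16,0,0,0.98,-1,0.49,0.05,0.16,0,0,0.98,-1,0.49,0.05,0.16,0,0,0.98,-1,0.49,0.05,0.16,0,0,0.98,-1,0.49,0.05,0.16,0,0,0.98,-1,0.49,0.05,0.16,0,0,0.98,-1]'

```text
time_s: 14.95
eef_pos: [540.4, 154.2, 163.6]
eef_rot: [0.668, -0.234, 0.234, -0.667]
force: [-0.2, 0.0, 0.5]
grip_width: 85.6
```

Call:
drive_tool --motion '[0.49,0.05,0,0,0,0.98,-1,0.49,0.05,0,0,0,0.98,-1,0.49,0.05,0,0,0,0.98,-1,0.49,0.05,0,0,0,0.98,-1,0.49,0.05,0,0,0,0.98,-1,0.49,0.05,0,0,0,0.98,-1,0.49,0.05,0,0,0,0.98,-1,0.49,0.05,0,0,0,0.98,-1,0.49,0.05,0,0,0,0.98,-1,0.49,0.05,0,0,0,0.82,-1,0,0,0,0,0,0,-1,0,0,0,0,0,0,-1]'

```text
time_s: 16.15
eef_pos: [637.8, 164.2, 163.4]
eef_rot: [0.706, 0.032, -0.033, -0.706]
force: [0.0, -1.0, -0.5]
grip_width: 85.2
```

```bash
python3 - <<'E'
from h import *
from rig import bot
w=bot.read_camera("wrist"); cv2.imwrite("pics/w9.png",w["img"]); pickle.dump(w,open("w9.pkl","wb"))
s=bot.observe(); print(s["time_s"],s["eef_pos"],s["grip_width"],s["force"],s["joint_positions"].round(2));M=Rn.from_quat(s["eef_rot"]).as_matrix();print(M.round(3),np.arctan2(M[1,0],M[0,0]))
X,uv=cloud(w); q=(X[:,2]>86)&(X[:,2]<103)&(abs(X[:,0]-640)<45)&(abs(X[:,1]-165)<35); 
print(q.sum(),cv2.minAreaRect(X[q][:,:2].astype(np.float32)),np.median(X[q],0),uv[q].min(0),uv[q].max(0))
p=pickle.load(open("side8.pkl","rb"));X,uv=cloud(p);q=(X[:,2]>50)&(X[:,1]>440)&(X[:,1]<620)&(X[:,0]>350)&(X[:,0]<650);X=X[q]
for a in range(350,650,50):
    Y=X[(X[:,0]>=a)&(X[:,0]<a+50)]
    if len(Y): print(a,Y.min(0),Y.max(0))
E
```

```text
16.2 [637.64950707 164.27817595 163.60016322] 85.56890810636803 [-0.26076263  0.36350245  0.12158192] [ 0.03  0.63 -0.58  1.54  0.37  1.08 -0.55]
[[ 0.996 -0.001 -0.092]
 [ 0.092 -0.     0.996]
 [-0.001 -1.    -0.   ]] 0.0922843324556022
4305 ((640.8154296875, 165.32785034179688), (54.09765625, 37.203067779541016), 6.290112495422363) [640.42461639 167.72603771  94.55493588] [280 189] [361 244]
350 [351.44221079 503.19437606  50.1467399 ] [399.99064684 569.50450029 277.76935505]
400 [400.00905644 494.31062227  50.12548047] [449.86714425 577.55986021 258.29589419]
450 [450.00451312 493.62549987  50.09890475] [499.89087893 578.72356147 229.07927486]
500 [500.00655775 494.51766497  50.00043965] [549.96976214 579.34651791 201.92980979]
550 [550.02207438 493.55433662  50.21595436] [599.83711052 578.1498195  178.18086494]
600 [600.0411811  493.89222925  50.65790795] [649.98919715 577.8234306  153.40621562]
```

View pics/w9.png

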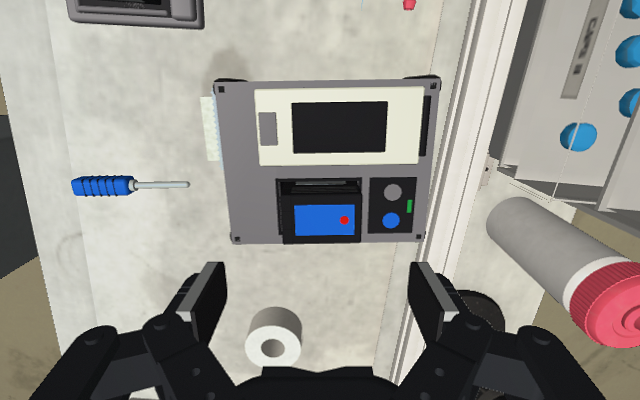

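Call:
drive_tool --motion '[0.16,0.05,-0.8,0,0,0.2,-1,0,0,-0.9,0,0,0,-1,0,0,-0.9,0,0,0,-1,0,0,-0.7,0,0,0,-1,0,0,-0.36,0,0,0,-1,0,0,0,0,0,0,-1,0,0,0,0,0,0,-1]'

```text
time_s: 16.9
eef_pos: [641.8, 165.6, 91.3]
eef_rot: [-0.706, -0.039, 0.039, 0.706]
force: [-0.1, 0.2, -0.2]
grip_width: 85.8
```

```bash
python3 - <<'E'
from h import *
from rig import bot
w=bot.read_camera("wrist"); cv2.imwrite("pics/w10.png",w["img"]); pickle.dump(w,open("w10.pkl","wb"))
s=bot.observe(); print(s["time_s"],s["eef_pos"],s["grip_width"],s["force"]);M=Rn.from_quat(s["eef_rot"]).as_matrix();print(np.arctan2(M[1,0],M[0,0]))
E
```

```text
16.95 [642.01376461 165.6655255   91.71809428] 85.03598693012475 [ 0.5680363   0.21738026 -0.44876988]
0.10999544530313633
```

View pics/w10.png

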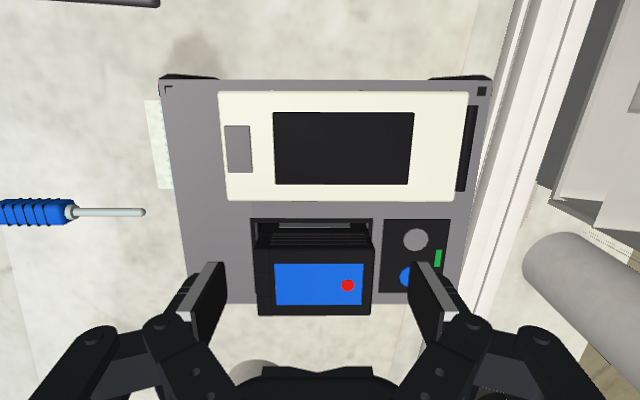

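Call:
drive_tool --motion '[-0.06,0,-0.07,0,0,0,-1,0,0,0,0,0,0,-0.2,0,0,0,0,0,0,0.6,0,0,0,0,0,0,0.6,0,0,0,0,0,0,0.6,0,0,0,0,0,0,0.6]' --force 50

```text
time_s: 17.55
eef_pos: [640.6, 165.4, 89.9]
eef_rot: [-0.706, -0.039, 0.039, 0.706]
force: [-0.5, -0.4, 4.0]
grip_width: 53.0
```

```bash
python3 - <<'E'
from h import *
from rig import bot
w=bot.read_camera("wrist"); cv2.imwrite("pics/w11.png",w["img"])
s=bot.observe(); print(s["time_s"],s["eef_pos"],s["grip_width"],s["force"])
E
```

```text
17.6 [640.57249265 165.38322712  89.9040384 ] 52.89947261142277 [-1.13538303 -0.36113316  4.74465676]
```

View pics/w11.png

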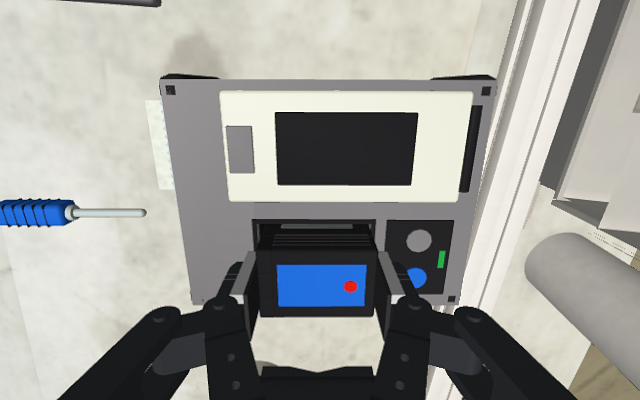

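Call:
drive_tool --motion '[0,0,0.2,0,0,0,0.6,0,0,0.4,0,0,0,0.6,0,0,0.5,0,0,0,0.6,0,0,0.5,0,0,0,0.6,0,0,0.5,0,0,0,0.6,0,0,0.6,0,0,0,0.6,0,0,0.8,0,0,0,0.6,0,0,0.8,0,0,0,0.6,0,0,0.5,0,0,0,0.6,0,0,0,0,0,0,0.6]'

```text
time_s: 18.6
eef_pos: [641.2, 165.9, 187.8]
eef_rot: [-0.706, -0.04, 0.038, 0.706]
force: [0.4, -0.3, -0.6]
grip_width: 52.5
```

```bash
python3 - <<'E'
from h import *
from rig import bot
p=bot.read_camera("side");cv2.imwrite("pics/s12.png",cv2.resize(p["img"][110:330,230:410],None,fx=2.7,fy=2.7))
w=bot.read_camera("wrist"); cv2.imwrite("pics/w12.png",w["img"])
s=bot.observe(); print(s["time_s"],s["eef_pos"],s["grip_width"],s["force"])
E
```

```text
18.7 [640.31309282 165.17140715 185.48246817] 52.80763802621897 [-0.14507085  0.6351735  -2.10629259]
```

View pics/s12.png

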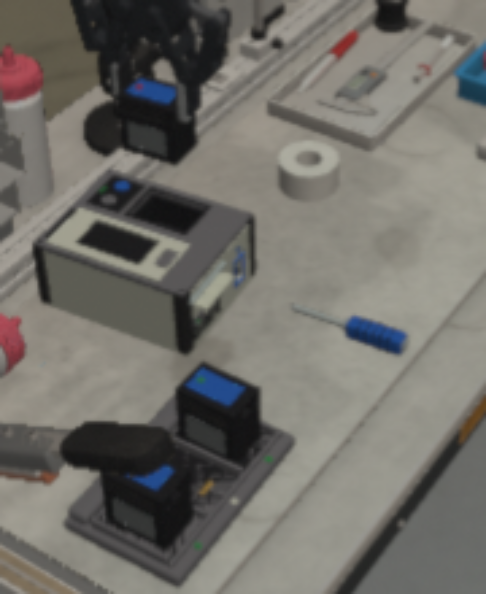

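View pics/w12.png

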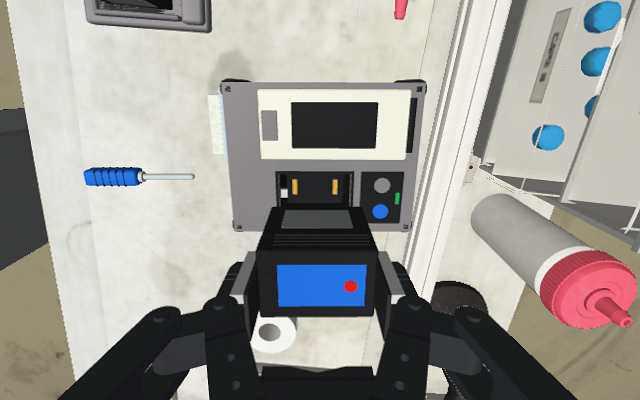

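Call:
drive_tool --motion '[-0.4,0.3,0,0,0,-0.09,0.6,-0.8,0.6,0,0,0,-0.09,0.6,-0.8,0.6,0,0,0,-0.09,0.6,-0.8,0.6,0,0,0,-0.09,0.6,-0.8,0.6,0,0,0,-0.09,0.6,-0.8,0.6,0,0,0,-0.09,0.6,-0.8,0.6,0,0,0,-0.09,0.6,-0.8,0.6,0,0,0,-0.09,0.6,-0.8,0.6,0,0,0,-0.09,0.6,-0.8,0.6,0,0,0,-0.09,0.6,-0.4,0.3,0,0,0,0,0.6,0,0,0,0,0,0,0.6]'

```text
time_s: 19.9
eef_pos: [478.7, 286.4, 185.3]
eef_rot: [-0.707, -0.014, 0.015, 0.707]
force: [0.5, 0.8, -1.5]
grip_width: 53.2
```

```bash
python3 - <<'E'
from h import *
from rig import bot
w=bot.read_camera("wrist"); cv2.imwrite("pics/w13.png",w["img"]); pickle.dump(w,open("w13.pkl","wb"))
s=bot.observe(); print(s["time_s"],s["eef_pos"],s["grip_width"],s["force"],s["joint_positions"].round(2));M=Rn.from_quat(s["eef_rot"]).as_matrix();print(M.round(3),np.arctan2(M[1,0],M[0,0]))
r=bot.place_of("free_bay",w); print([(a["score"],a["at"],onplane(w,a["at"],14)) for a in r[:2]])
E
```

```text
19.95 [479.99890904 285.3934566  185.31645641] 52.98826389363355 [-0.26477186 -0.53923062 -1.50603875] [-0.18  0.47 -0.63  1.77  0.32  1.01 -0.89]
[[ 0.999 -0.    -0.039]
 [ 0.039 -0.     0.999]
 [-0.    -1.    -0.   ]] 0.039172516893892964
[(0.6, [318.1, 96.7], array([[477.0484523 , 362.16701508,  14.        ]]))]
```

View pics/w13.png

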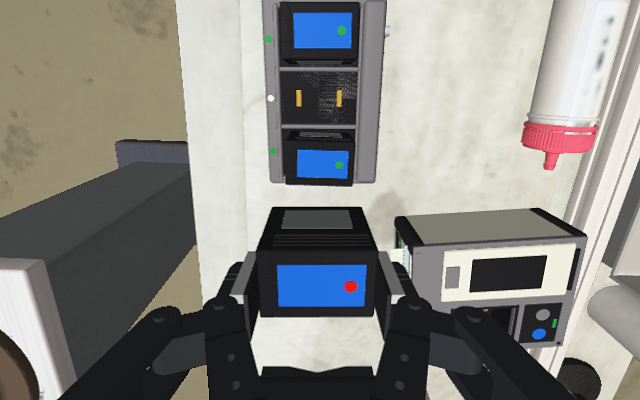

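```bash
python3 - <<'E'
from h import *
w=pickle.load(open("w13.pkl","rb")); X,uv=cloud(w)
def rect(lo,hi,c,r):
    q=(X[:,2]>lo)&(X[:,2]<hi)&(abs(X[:,0]-c[0])<r[0])&(abs(X[:,1]-c[1])<r[1])
    print(q.sum(),cv2.minAreaRect(X[q][:,:2].astype(np.float32)),np.median(X[q][:,2]))
rect(62,76,(480,313),(40,27)); rect(62,76,(480,408),(40,27))
q=(uv[:,0]>255)&(uv[:,0]<375)&(uv[:,1]>245)&(uv[:,1]<318)&(X[:,2]>170)
q&=(X[:,2]>180)&(X[:,2]<198)&(abs(X[:,0]-480)<26.5); print("held",cv2.minAreaRect(X[q][:,:2].astype(np.float32)),np.median(X[q][:,2]))
print("contacts",onplane(w,[[299,98],[339,98]],14))
print("ribs z22",onplane(w,[[281,69],[358,69],[281,127],[358,127]],22))
print("outer",onplane(w,[[264,90],[384,90]],14))
E
```

```text
3183 ((479.8095703125, 314.15338134765625), (53.71300506591797, 36.680355072021484), 0.5163650512695312) 68.43359731415383
4553 ((475.6763000488281, 406.8304443359375), (53.94924545288086, 36.15313720703125), 2.335874080657959) 68.41193330614237
held ((479.2611389160156, 285.8941345214844), (52.707481384277344, 37.67751693725586), 2.3462040424346924) 189.70043513105017
contacts [[460.06751484 360.36721557  14.        ]
 [495.72560625 361.82253451  14.        ]]
ribs z22 [[444.75300996 383.51603414  22.        ]
 [509.76085883 386.16710752  22.        ]
 [444.98121124 335.20642088  22.        ]
 [513.71431148 338.01537738  22.        ]]
outer [[428.93361879 365.91096698  14.        ]
 [535.12310698 370.25474868  14.        ]]
```

Call:
drive_tool --motion '[-0.016,0.5,0,0,0,0,0.6,-0.016,0.935,0,0,0,0,0.6,-0.016,0.935,0,0,0,0,0.6,-0.016,0.935,0,0,0,0,0.6,0,0.435,-0.2,0,0,0,0.6,0,0,-0.8,0,0,0,0.6,0,0,-0.8,0,0,0,0.6,0,0,-0.8,0,0,0,0.6,0,0,-0.8,0,0,0,0.6,0,0,-0.6,0,0,0,0.6,0,0,0,0,0,0,0.6,0,0,0,0,0,0,0.6]'

```text
time_s: 21.2
eef_pos: [479.3, 360.1, 105.6]
eef_rot: [0.707, 0.013, -0.013, -0.707]
force: [-0.3, -0.2, -1.7]
grip_width: 52.8
```

```bash
python3 - <<'E'
from h import *
from rig import bot
w=bot.read_camera("wrist"); cv2.imwrite("pics/w14.png",w["img"]); pickle.dump(w,open("w14.pkl","wb"))
s=bot.observe(); print(s["time_s"],s["eef_pos"],s["grip_width"],s["force"]);M=Rn.from_quat(s["eef_rot"]).as_matrix();print(np.arctan2(M[1,0],M[0,0]))
p=bot.read_camera("side");cv2.imwrite("pics/s14.png",cv2.resize(p["img"][210:340,230:370],None,fx=4,fy=4,interpolation=cv2.INTER_CUBIC))
p=bot.read_camera("top");cv2.imwrite("pics/t14.png",cv2.resize(p["img"][190:290,150:290],None,fx=5,fy=5,interpolation=cv2.INTER_CUBIC))
E
```

```text
21.25 [479.47001439 360.39565665 106.08712778] 52.76922319124169 [-0.54046254  0.0158368  -1.73007421]
0.037703135111079464
```

View pics/w14.png

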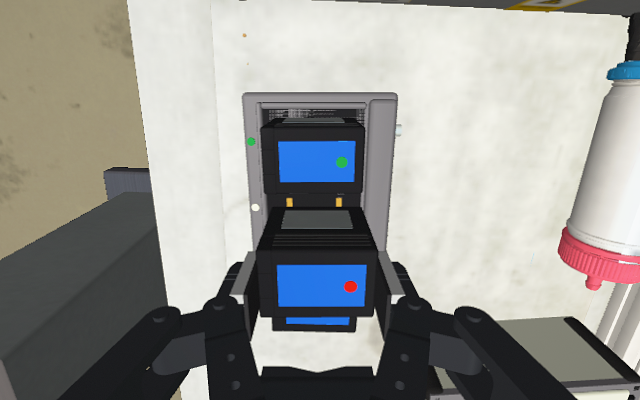

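View pics/s14.png

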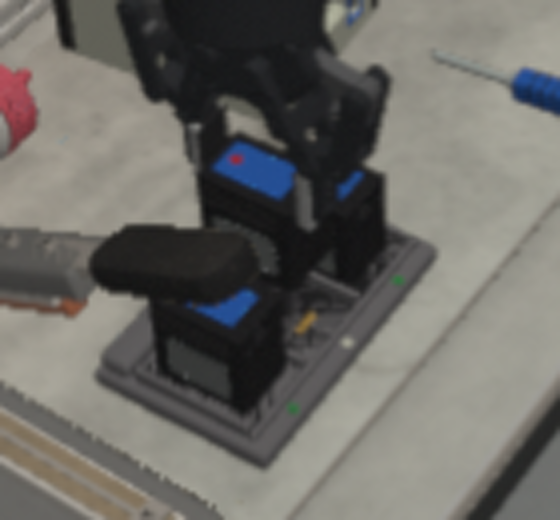

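Call:
drive_tool --motion '[-0.035,0,-0.5,0,0,0,0.6,0,0,-0.5,0,0,0,0.6,0,0,-0.5,0,0,0,0.6,0,0,-0.3,0,0,0,0.6,0,0,-0.1,0,0,0,0.6,0,0,0,0,0,0,0.6,0,0,0,0,0,0,0.6]'

```text
time_s: 22.05
eef_pos: [478.5, 360.4, 67.7]
eef_rot: [-0.707, -0.014, 0.013, 0.707]
force: [-0.7, -0.3, -0.8]
grip_width: 53.0
```

Call:
drive_tool --motion '[0,0,-0.05,0,0,0,0.6,0,0,-0.05,0,0,0,0.6,0,0,0,0,0,0,0.6]'

```text
time_s: 22.35
eef_pos: [478.4, 360.1, 65.6]
eef_rot: [-0.707, -0.013, 0.013, 0.707]
force: [0.7, 0.0, -1.8]
grip_width: 52.9
```

Call:
drive_tool --motion '[0,0,-0.05,0,0,0,0.6,0,0,0,0,0,0,0.6]'

```text
time_s: 22.55
eef_pos: [478.4, 360.1, 64.5]
eef_rot: [0.707, 0.013, -0.013, -0.707]
force: [0.3, -0.4, -1.6]
grip_width: 52.9
```

Call:
drive_tool --motion '[0,0,-0.03,0,0,0,0.6,0,0,0,0,0,0,0.6]'

```text
time_s: 22.75
eef_pos: [478.4, 360.2, 64.2]
eef_rot: [-0.707, -0.014, 0.013, 0.707]
force: [-0.2, -0.9, 1.8]
grip_width: 52.7
```

Resting on the floor (z force reversed by 3.4 N, over the pack's weight). Release.

Call:
drive_tool --motion '[0,0,0,0,0,0,-0.3,0,0,0,0,0,0,-0.5,0,0,0,0,0,0,-0.8,0,0,0,0,0,0,-1,0,0,0,0,0,0,-1,0,0,0.3,0,0,0,-1,0,0,0.8,0,0,0,-1,0,0,0.9,0,0,0,-1,0,0,0.9,0,0,0,-1,0,0,0.9,0,0,0,-1,0,0,0.9,0,0,0,-1]'

```text
time_s: 23.85
eef_pos: [478.4, 360.4, 160.2]
eef_rot: [-0.707, -0.014, 0.013, 0.707]
force: [0.4, -0.6, 0.2]
grip_width: 85.3
```

Call:
drive_tool --motion '[0,-0.9,0.5,0,0,0,-1,0,-0.9,0.5,0,0,0,-1,0,-0.9,0,0,0,0,-1,0,-0.9,0,0,0,0,-1,0,-0.9,0,0,0,0,-1,0,-0.9,0,0,0,0,-1,0,0,0,0,0,0,-1,0,0,0,0,0,0,-1]'

```text
time_s: 24.65
eef_pos: [478.6, 252.4, 179.0]
eef_rot: [-0.707, -0.014, 0.013, 0.707]
force: [0.2, 1.0, 0.6]
grip_width: 85.4
```

```bash
python3 - <<'E'
from h import *
from rig import bot
w=bot.read_camera("wrist"); cv2.imwrite("pics/w15.png",w["img"]); X,uv=cloud(w)
s=bot.observe(); print(s["time_s"],s["eef_pos"],s["grip_width"],s["force"])
def rect(lo,hi,c,r):
    q=(X[:,2]>lo)&(X[:,2]<hi)&(abs(X[:,0]-c[0])<r[0])&(abs(X[:,1]-c[1])<r[1])
    print(q.sum(),cv2.minAreaRect(X[q][:,:2].astype(np.float32)),np.median(X[q][:,2]))
for y in (313,360,407): rect(62,76,(480,y),(40,23.5))
for c in ("side","top"):
    p=bot.read_camera(c);cv2.imwrite(f"pics/{c}15.png",p["img"])
    for n,z in (("timer",0),("labels",0),("pin",0)):
        r=bot.place_of(n,p); print(c,n,[(a["score"],onplane(p,a["at"],z)[0].round(1)) for a in r[:1]])
E
```

```text
24.7 [478.49822007 253.07622032 178.90309503] 85.53545136290693 [ 0.80370192 -0.15799109  0.01653909]
3764 ((479.88525390625, 314.11376953125), (53.79248809814453, 36.63512420654297), 0.4083643853664398) 68.45294782089141
4589 ((478.36199951171875, 359.66876220703125), (54.1830940246582, 36.56816482543945), 2.014113664627075) 68.44447696653846
467 ((476.64227294921875, 389.5663146972656), (52.98652648925781, 2.5489439964294434), 2.2099010944366455) 67.14248737517842
side timer [(0.63, array([ 460.4, -147.8,    0. ]))]
side labels [(0.48, array([615.1, -22.2,   0. ]))]
side pin [(0.64, array([443.1, 141. ,   0. ]))]
top timer []
top labels [(0.77, array([608.3,  -5.7,   0. ]))]
top pin [(0.55, array([441.2, 141. ,   0. ]))]
```

View pics/w15.png

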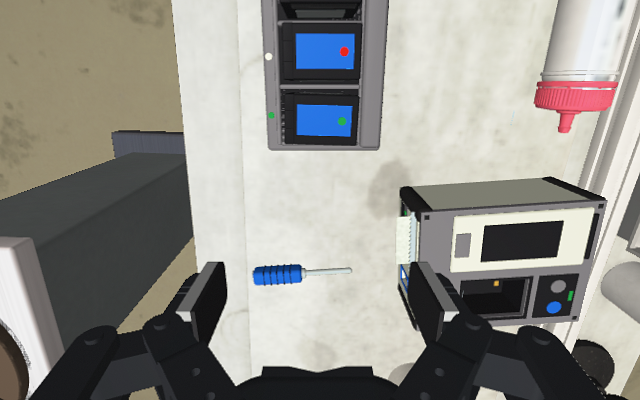

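View pics/side15.png

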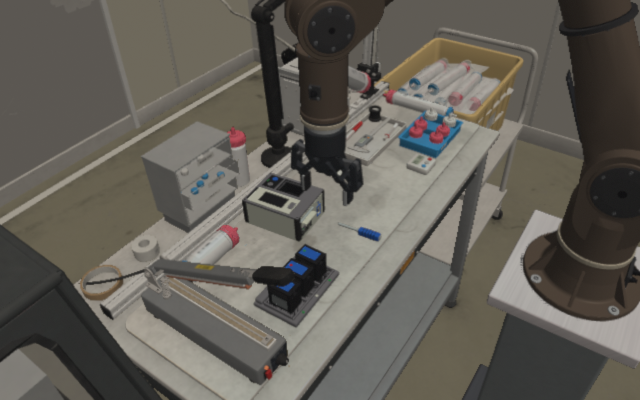

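```bash
python3 - <<'E'
from rig import bot
print(bot.hand_in())
E
```

```text
the job is handed in; nothing more can be done
None
```

The flat battery is out of the printer and standing in the charger's middle bay. I handed the job in at about 24.7 s, with the robot clear of everything.

**Latch and pin:** I pushed the release pin through the slot in small steps. The tool read up to about 8 N back along the push and 6 N downward. Both stayed well clear of a hard stop, and the battery rose 26 mm. The pin now lies flat on the bench at about (443, 144) mm.

**Battery:** I lifted it straight out and lowered it until the bay floor carried its weight. Only then did I open the gripper.

**Last checks:**
- **Flat battery:** its centre is at (478.4, 359.7) mm, turned 0.035 rad (charger about 0.036). Its top is at 68.4 mm, level with the charged packs, and it sits within about 1 mm of the line between them.
- **Right pack:** it has not moved (0.1 mm difference).
- **Left pack:** the last wrist picture cut it off, so I could not measure it again. The side picture shows it in its bay.
- **Timer and label roll:** I never went near either. The late detections were rough: the timer read about 13 mm off in y with a low score in the side view, and the top view missed it. The roll agreed within about 1 mm in the side view and 6 mm in the top view. I take the timer difference as detector error, since the side picture shows it in place.

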